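Find the correctly set pump channel with a gap gauge

ROBOT

A 6-joint arm with a two-finger parallel gripper is mounted at the origin on the work surface. World frame = base frame: x ahead of the robot, y to its left, z up, the work surface at z = 0. Lengths are in m, angles in rad, forces in N, time in s.
With the tool pointing down it reaches from about 0.275 to 0.75 m from the base axis. Payload 10.2 kg.
Tool frame: the origin (TCP) lies on the centre line of the jaws, within the pads' length; the fingertips stand 8 mm ahead of it and the grasp point (between the pads) lies 11 mm behind it (tcp_to_tips is the z of the fingertips in the tool frame, in m); z points along the fingers, y is the line along which they close (so a half turn about z gives the same grasp; the last joint's range is limited). The gripper opens to 88 mm and grips with 3 to 60 N. Pads are 18 mm wide; open, the fingers measure 123 mm over their backs; the gripper's body (75 mm by 187 mm) begins 45 mm behind the grasp point.
Start: joints at [-1.553, 0.313, 1.498, -0, 1.331, -0.223], TCP at [0.125, -0.51, 0.247] pointing down, gripper open.
Joint ranges: [-2.94, 2.94], [-0.97, 2.17], [0.19, 2.56], [-1.23, 4.37], [0.02, 3.11], [-2.88, 2.88]. Speed limits (rad/s): [2.39, 2.39, 3.01, 3.14, 3.14, 3.14].

INTERFACE

Orientations are given as [roll, pitch, yaw] about the fixed x, y, z axes, in that order (R = Rz(yaw) Ry(pitch) Rx(roll)).
In Python, from station import sense, snapshot, finish_job, spot_in, landmark_of, tcp_to_tips gives the robot as it stands.
- The arm moves only by the shell command python3 -m inch 'ROWS' [FORCE]. ROWS is JSON, a list of rows, each an object of numbers: "tx", "ty", "tz": the shift along the tool's x, y, z in mm; "wx", "wy", "wz": the turn, a rotation vector about the tool's x, y, z in degrees; "claw": the finger opening in mm, from 0 to 88.1. In form: [{"tx": .., "ty": .., "tz": .., "wx": .., "wy": .., "wz": .., "claw": ..}, ...]. A call has 1 to 5 rows; each row is the pose to reach, as a shift and turn from the pose commanded when the call began, along the tool's axes at that moment; what a row does not reach only later rows make up. A row lasts 1/8 s, in which the tool goes at most 62.5 mm and 10.7 degrees, less where a joint would pass 70% of its speed; a pose out of reach is approached as far as the arm can. A call with a gripper value outside its range is refused whole. The fingers move at their own pace and stop on an object; FORCE is the grip in N (left out, the last holds). Time passes only in rows, so rows that repeat a pose let the fingers close. It gives the time, the measured TCP pose, the force, the opening and the grip force at its end, in the units of the state.
- sense(): the state, without advancing time (a new reading comes with each control period).
- snapshot(name): name is "scene" or "top"; returns a dict with "image" (420x560x3 uint8, blue, green, red), "vertical_fov" (degrees; the focal length in pixels is half the picture's height over the tangent of half this angle, whatever the lens; pixels are square), "cx", "cy" (the principal point, pixels), "k1" (the pictures are not rectified: a ray, as slopes to the right and down, at radius r is drawn at 1 + k1 r^2 times it, then the intrinsics apply), "extrinsics" (4x4, takes a point from camera to world coordinates). Camera axes: x right, y down, z forward; pixel columns grow to the right and rows downward; lengths in m; the calibration is good to about 2 mm. A picture is of the moment at which its call begins. There is no depth.
- finish_job(): hands the job in; it is judged then, once.
Trained networks look in the newest picture that a camera, given by its name, has taken for a name from the list of things; names that differ only in an ending like _2 or _b are one class to them, and where a whole thing is asked for, a point or a joint stands for the part that bears it (a point fixed in the world has none). Each returns a list of dicts, best first, with "conf" (0 to 1); they miss things now and then, are a little off and sometimes report something else, mostly with a low value. They report only what shows in the picture. A call takes as long as a camera call. They do not tell look-alikes from the thing itself.
- spot_in(camera, thing): "location" ([x, y, z] in m, in world coordinates, good to about 4 mm: the middle of the surface that is visible of it).
- landmark_of(camera, thing): "location" ([x, y, z] in m, in world coordinates, good to about 4 mm: a listed point, or the origin of a listed thing).
The state is a dict: "time": time; "joint_positions": joint angles; "qd": joint speeds; "tau": joint torques, N m; "tcp_pos": TCP position; "orientation": TCP orientation; "contact_force": force on the tool from outside, world axes, zero at the start; "ft_torque": the same for the moment, N m; "opening": finger opening in m; "grip_force": force on a finger pad.
Only numpy, scipy, OpenCV 4.12 (cv2) and the standard library are available. Lean on these libraries where they do the work, as an engineer would, in place of code of your own. Each camera call takes 0.05 s, during which the arm holds its last target. There are 200 camera calls.

TASK

Take the gauge blade out of its stand and feel with it for the one channel of the four-channel dosing pump whose gap is set right: there the blade slides all the way down against a light, steady drag, whereas one channel stops it part way and two are slack. Leave the blade fully down, upright and let go in the right channel. Never force the blade, and do not knock over or push away the small bottles and vials standing about.

Things in the scene. Friction and masses are not known exactly. Their poses are not given: they have to be found in the camera images.
- blade: The gauge blade, loose, 160 g give or take a quarter, standing upright in the stand at the start. Steel blade 22 mm wide (its x), 6 mm thick (its y), with a rounded lower edge; on top a dark block handle 26 x 14 mm (x, y), from 50 to 86 mm above the lower edge. Origin: middle of the lower edge; z up along the blade. Either way round is alike.
- stand: Fixed aluminium block 70 x 50 x 45 mm (x, y, z) with one upright pocket 24 x 8 mm in the middle of its top, 39 mm deep, which holds the blade, axes alike. Origin: centre of its underside, on the table.
- pump: Fixed four-channel dosing pump. Channel block 100 x 200 x 75 mm (x, y, z), origin: centre of its underside; flat top with four slot mouths in a row along y, 45 mm apart. On its +x side a motor box 85 x 150 mm, 62 mm high, with a knob up to 72 mm. In each channel the -y wall is fixed and a steel shoe faces it, its upper half sloping inwards as a lead-in.
- channel_1 (a point): First channel, at the pump's +y end: point on the top face where the blade's middle belongs. Axes as pump and seated blade. The mouth reaches from y -3 mm (face of the fixed wall, upright down to the floor, top edge bevelled 3 mm) to y +9 mm, and 17 mm either way in x; 40 mm deep. Which channel is the right one changes each time; only feel tells.
- channel_2 (a point): Second channel, same point and shape as channel_1. In the right channel the shoe is sprung: the blade meets it 15 to 20 mm down, pushes it back about 2 mm and is nipped at about 6 N against the fixed wall; from there to the floor it drags, with very roughly 4 to 12 N.
- channel_3 (a point): Third channel, same point and shape as channel_1. In the one blocked channel the shoe is rigid and too close: it stops the blade 13 to 22 mm down.
- channel_4 (a point): Fourth channel, at the pump's -y end, same point and shape as channel_1. In the two slack channels the shoe stands 2.5 to 4 mm clear of a blade lying at the fixed wall: it goes down to the floor without drag.
- dropper_1: Small dark dropper bottle, 28 mm across, 65 mm high, standing between stand and pump; not to be disturbed. Origin: centre of its foot.
- dropper_2: Another such dropper bottle beyond the stand; not to be disturbed.
- vial_1: Glass sample vial with grey cap, 28 mm across, 60 mm high, on the robot's side of pump and stand; not to be disturbed. Origin: centre of its foot.
- vial_2: Another such vial, at the far side; not to be disturbed.
Things that resemble listed ones, but are neither listed nor needed, are in the scene too. What is shaped like the blade but blue is not meant. Of the things shaped like the stand, the aluminium one is meant.

How it is judged:
By the outcome, as a careful person would: the job done as asked, in the order asked, and still so for the second after the job is handed in, with the robot touching nothing.
It also fails if it takes over 64 s, if anything falls off the work surface, if the arm or the gripper's body presses on something with over 40 N, if the wrist force passes 120 N, or if a joint passes its speed limit or range.

## Working session

There is one attempt and no reset: what is moved stays moved. The work goes in short steps, Python scripts to look and compute and a shell command to move; the robot and the scene stay as the last step left them, time stands still between calls to the robot, and variables do not carry over. Pictures are saved under pics/ and viewed, at most 10 in all, crops included, and the job is handed in when it is done.

```bash
ls; mkdir -p pics; python3 - <<'E'
from station import *
import cv2
print(tcp_to_tips, {k:(v if not hasattr(v,'round') else v) for k,v in sense().items()})
for c in ("scene","top"):
    s=snapshot(c); cv2.imwrite(f"pics/{c}0.png",s["image"]); print(c,s["vertical_fov"],s["cx"],s["cy"],s["k1"],s["extrinsics"])
    for t in ("blade","stand","pump","channel_1","dropper_1","vial_1"):
        print(t,[(round(d["conf"],2),[round(float(x),3) for x in d["location"]]) for d in landmark_of(c,t)])
E
```

```text
pics
0.008 {'time': 0.0, 'joint_positions': array([-1.55337189e+00,  3.13429645e-01,  1.49840623e+00,  4.38269710e-06,
        1.33099946e+00, -2.23411068e-01]), 'qd': array([ 0.00022276,  0.00074706, -0.00136297, -0.00015106, -0.00173773,
       -0.00166886]), 'tau': array([-1.23508612e-04, -4.02208579e+01, -2.52266407e+01,  6.94369641e-02,
        3.53022816e-02, -1.48175568e-04]), 'tcp_pos': array([ 0.12519941, -0.50961946,  0.24618309]), 'orientation': array([-3.14038180e+00, -2.79474687e-04,  2.40834293e-01]), 'contact_force': array([0.37889392, 0.44893035, 0.45261684]), 'ft_torque': array([ 0.00360386, -0.02573171, -0.05264171]), 'grip_force': 0.0, 'opening': 0.08813715006910428}
scene 47.323474882229775 282.178554510032 205.93322736388254 -0.0333169893731158 [[ 5.72994267e-01  4.64748803e-01 -6.75045272e-01  1.17332731e+00]
 [ 8.19558554e-01 -3.26094084e-01  4.71154353e-01 -3.68993587e-01]
 [-1.15984851e-03 -8.23207871e-01 -5.67738898e-01  5.75204436e-01]
 [ 0.00000000e+00  0.00000000e+00  0.00000000e+00  1.00000000e+00]]
blade [(0.55, [0.518, 0.311, -0.002])]
stand [(0.91, [0
[... 539 characters left out ...]
.99977093 -0.01749088  0.01233544  0.04716913]
 [-0.00955459 -0.15099513 -0.98848833  0.88662553]
 [ 0.          0.          0.          1.        ]]
blade [(0.64, [0.54, 0.237, 0.007]), (0.53, [0.516, 0.31, 0.002])]
stand [(0.95, [0.642, 0.144, 0.001]), (0.69, [0.538, 0.235, -0.003]), (0.48, [0.597, -0.043, 0.074])]
pump [(0.87, [0.583, -0.115, -0.001]), (0.45, [0.543, 0.238, 0.009])]
channel_1 [(0.95, [0.586, -0.092, 0.072]), (0.63, [0.597, -0.041, 0.075]), (0.61, [0.565, -0.181, 0.079]), (0.59, [0.579, -0.13, 0.073])]
dropper_1 [(0.65, [0.544, 0.09, 0.003]), (0.63, [0.691, 0.264, -0.004]), (0.17, [0.565, -0.181, 0.08])]
vial_1 [(0.62, [0.77, 0.15, 0.001]), (0.56, [0.378, -0.038, -0.001])]
```

View pics/scene0.png

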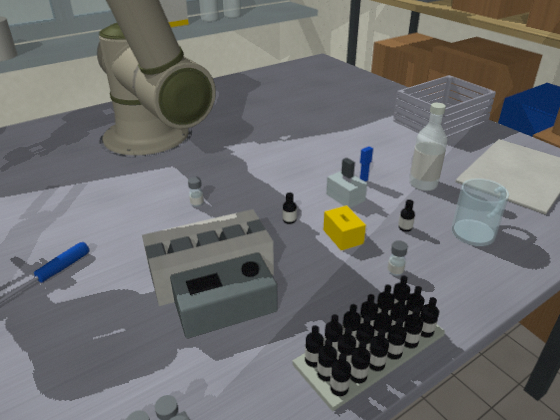

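View pics/top0.png

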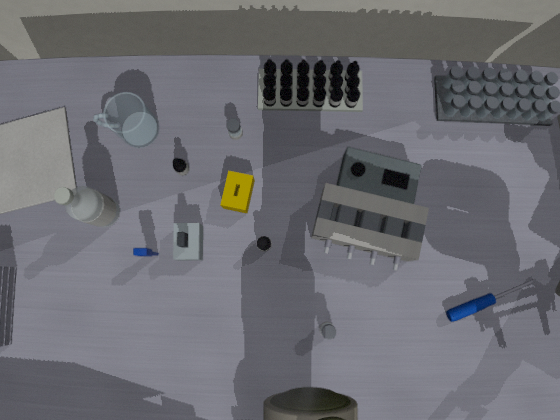

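The scene view shows the aluminium stand with the dark-handled blade at about (347,185), the blue decoy at (366,163) and the yellow decoy stand at (344,228). The top view shows the stand at (188,240) and the pump's slots around (340–410,215), with the dropper at (264,243) and a vial at (327,330). Next I refine these positions by averaging.

```bash
cat > h.py <<'E'
import numpy as np, cv2
from station import *
def proj(s,P):
    E=s["extrinsics"]; p=(np.atleast_2d(P)-E[:3,3])@E[:3,:3]
    q=p[:,:2]/p[:,2:]; q=q*(1+s["k1"]*(q**2).sum(1,keepdims=True))
    f=s["image"].shape[0]/2/np.tan(np.radians(s["vertical_fov"]/2))
    return q*f+[s["cx"],s["cy"]]
def frame(x,y,yaw,L):
    c,n=np.cos(yaw),np.sin(yaw); L=np.atleast_2d(L).astype(float)
    return np.c_[x+c*L[:,0]-n*L[:,1],y+n*L[:,0]+c*L[:,1],L[:,2]]
def box(a,b,z): return [[a,b,z],[-a,b,z],[-a,-b,z],[a,-b,z]]
def gather(thing,near,n=6,rad=.02,fn=landmark_of):
    out=[]
    for c in ("scene","top"):
        L=[]
        for _ in range(n):
            snapshot(c)
            for d in fn(c,thing):
                if np.linalg.norm(np.array(d["location"])-near)<rad: L.append(d["location"])
        out.append(np.mean(L,0) if L else np.full(3,np.nan)); print(thing,c,len(L),out[-1].round(4),np.std(L,0).round(4) if L else '')
    return np.nanmean(out,0)
E
python3 - <<'E'
from h import *
C=[[.596,-.045,.075],[.587,-.09,.075],[.580,-.13,.075],[.566,-.181,.075]]
M=np.array([gather("channel_1",c,4) for c in C])
P=gather("pump",[.583,-.116,0],4); S=gather("stand",[.539,.237,0],4); B=gather("blade",[.539,.237,.006],4)
print(M.round(4),P,S,B)
# pump fit: channel local (x0, 1.5..-1.5*45)
s=np.array([67.5,22.5,-22.5,-67.5])/1e3
d=(M*s[:,None]).sum(0)/(s**2).sum(); print("scale",np.hypot(*d[:2]),"yaw",np.degrees(np.arctan2(-d[0],d[1])),"mean",M.mean(0))
E
```

```text
channel_1 scene 3 [ 0.5943 -0.0461  0.0743] [0.0009 0.001  0.0018]
channel_1 top 3 [ 0.5968 -0.045   0.0767] [0.0015 0.0003 0.0011]
channel_1 scene 4 [ 0.5903 -0.0899  0.0761] [0.0011 0.0015 0.0013]
channel_1 top 4 [ 0.5863 -0.0936  0.072 ] [0.0009 0.0016 0.0012]
channel_1 scene 4 [ 0.5826 -0.1324  0.0722] [0.0008 0.0008 0.0011]
channel_1 top 4 [ 0.5815 -0.1321  0.074 ] [0.0013 0.0015 0.0007]
channel_1 scene 4 [ 0.5682 -0.1792  0.0762] [0.0014 0.0009 0.0012]
channel_1 top 4 [ 0.5656 -0.1804  0.0784] [0.002  0.0003 0.0007]
pump scene 4 [ 5.833e-01 -1.168e-01 -2.000e-04] [0.0013 0.0014 0.0012]
pump top 4 [ 5.818e-01 -1.134e-01  3.000e-04] [0.0015 0.0004 0.0019]
stand scene 4 [0.5402 0.2376 0.0012] [0.0011 0.0009 0.0013]
stand top 4 [ 0.5409  0.2355 -0.0042] [0.0012 0.0016 0.002 ]
blade scene 0 [nan nan nan] 
blade top 4 [0.5426 0.239  0.0075] [0.001  0.0011 0.0014]
[[ 0.5956 -0.0455  0.0755]
 [ 0.5883 -0.0918  0.074 ]
 [ 0.582  -0.1322  0.0731]
 [ 0.5669 -0.1798  0.0773]] [ 5.82550e-01 -1.15125e-01  3.75000e-05] [ 0.540525   0.2365625 -0.001475 ] [0.54255  0.23905  0.007475]
scale 1.0063737528379975 yaw -11.759967208054709 mean [ 0.58319792 -0.11233854  0.07498854]
```

```bash
cat > ov.py <<'E'
from h import *
import sys
def run(x,y,yaw,sx,sy,syaw,tag,draw=True):
    for c,crops in (("top",((300,135,150,140),(150,205,75,70))),("scene",((135,190,155,145),(310,140,75,75)))):
        s=snapshot(c); K=5; tiles=[]
        polys=[frame(x,y,yaw,box(.05,.1,.075))]+[frame(x,y,yaw,[[a,b+o,.075] for a,b in ((.017,.009),(-.017,.009),(-.017,-.003),(.017,-.003))]) for o in (.0675,.0225,-.0225,-.0675)]
        polys+=[frame(sx,sy,syaw,box(.035,.025,.045)),frame(sx,sy,syaw,box(.013,.007,.092)),frame(sx,sy,syaw,box(.013,.007,.056))]
        for (u,v,w,h) in crops:
            k=560//w if w>100 else 7
            k=3.5 if w>100 else 3.4
            im=cv2.resize(s["image"][v:v+h,u:u+w],None,fx=k,fy=k,interpolation=cv2.INTER_CUBIC)
            if draw:
              for P in polys:
                q=(proj(s,P)-[u,v]+.5)*k
                cv2.polylines(im,[np.round(q*16).astype(np.int32)],True,(0,0,255),1,cv2.LINE_AA,4)
            tiles.append(im)
        H=max(t.shape[0] for t in tiles)
        im=np.hstack([cv2.copyMakeBorder(t,0,H-t.shape[0],0,0,cv2.BORDER_CONSTANT) for t in tiles]); 
        cv2.imwrite(f"pics/{c}_{tag}.png",im); print(im.shape)
E
python3 -c "
from ov import *
run(.5832,-.1123,np.radians(-12),.5405,.2366,0,'a')"
```

```text
(490, 780, 3)
(508, 797, 3)
```

View pics/top_a.png

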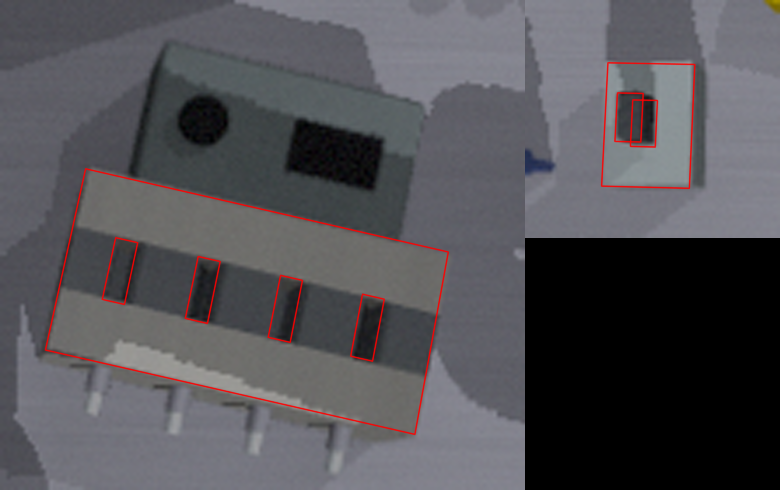

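View pics/scene_a.png

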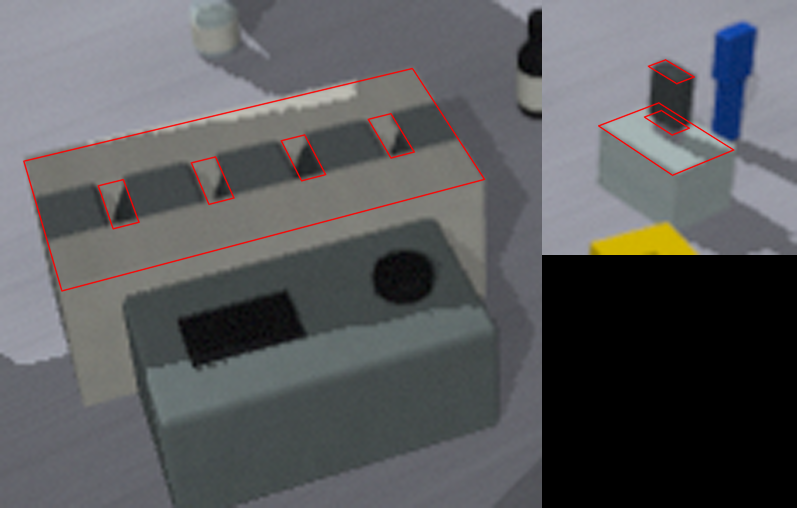

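The overlay fits the pump (yaw −12°) and the stand (yaw 0°) to within about 1–2 mm in both views. Now I approach.

```bash
cat > d.py <<'E'
import sys,numpy as np
from station import sense
from scipy.spatial.transform import Rotation as R
PX,PY,YAW=.5832,-.1123,np.radians(-12)
def ch(i,lx=0,ly=.0025):  # world xy of channel point + local offset
    y=(2.5-i)*.045+ly; c,s=np.cos(YAW),np.sin(YAW)
    return PX+c*lx-s*y, PY+s*lx+c*y
def delta(x,y,z,yaw):
    s=sense(); T=R.from_euler('xyz',s["orientation"]); G=R.from_euler('xyz',[np.pi,0,yaw])
    t=T.inv().apply(np.array([x,y,z])-s["tcp_pos"])*1e3; w=(T.inv()*G).as_rotvec(degrees=True)
    print("t",t.round(1),"w",w.round(2),"tcp",s["tcp_pos"].round(4),"F",s["contact_force"].round(1),"time",s["time"])
E
python3 -c "
from d import *
delta(.541,.237,.19,0)"
```

```text
t [ 581.9 -626.2   56.7] w [ 0.   0.  13.8] tcp [ 0.1252 -0.5099  0.2467] F [ 0.3  0.  -0.7] time 6.4
```

```bash
python3 -m inch '[{"tx":291,"ty":-313,"tz":10,"wz":7,"claw":50},{"tx":291,"ty":-313,"tz":10,"wz":7,"claw":50},{"tx":291,"ty":-313,"tz":10,"wz":7,"claw":50},{"tx":291,"ty":-313,"tz":10,"wz":7,"claw":50},{"tx":582,"ty":-626,"tz":20,"wz":13.8,"claw":50}]' 10; python3 -c "
from d import *
delta(.541,.237,.16,0)"
```

```text
t [ 581.9 -626.2   86.7] w [ 0.   0.  13.8] tcp [ 0.1252 -0.5099  0.2467] F [ 0.3  0.  -0.7] time 6.4$[0]: bad value
```

```bash
python3 -m inch '[{"tx":291,"ty":-313,"tz":10,"wx":0,"wy":0,"wz":7,"claw":50},{"tx":291,"ty":-313,"tz":10,"wx":0,"wy":0,"wz":7,"claw":50},{"tx":291,"ty":-313,"tz":10,"wx":0,"wy":0,"wz":7,"claw":50},{"tx":291,"ty":-313,"tz":10,"wx":0,"wy":0,"wz":7,"claw":50},{"tx":582,"ty":-626,"tz":20,"wx":0,"wy":0,"wz":13.8,"claw":50}]' 10; python3 -c "
from d import *
delta(.541,.237,.16,0)"
```

```text
time: 7.02
tcp_pos: [0.2778, -0.2352, 0.2396]
orientation: [3.141, -0.001, -0.003]
contact_force: [-0.0, -0.1, 0.1]
opening: 0.0499
grip_force: 0.0
t [ 261.6 -473.1   79.4] w [ 0.04 -0.04 -0.2 ] tcp [ 0.2778 -0.2352  0.2396] F [-0.  -0.1  0.1] time 7.025
```

```bash
python3 -m inch '[{"tx":261,"ty":-473,"tz":79,"wx":0,"wy":0,"wz":0,"claw":50},{"tx":261,"ty":-473,"tz":79,"wx":0,"wy":0,"wz":0,"claw":50},{"tx":261,"ty":-473,"tz":79,"wx":0,"wy":0,"wz":0,"claw":50},{"tx":261,"ty":-473,"tz":79,"wx":0,"wy":0,"wz":0,"claw":50},{"tx":261,"ty":-473,"tz":79,"wx":0,"wy":0,"wz":0,"claw":50}]'; python3 -c "
from d import *
delta(.541,.237,.16,0)"
```

```text
time: 7.65
tcp_pos: [0.4274, 0.0359, 0.1942]
orientation: [3.141, -0.001, 0.0]
contact_force: [0.4, -1.0, -0.4]
opening: 0.0501
grip_force: 0.0
t [ 113.6 -201.1   34.3] w [ 0.02 -0.06  0.01] tcp [0.4274 0.0359 0.1942] F [ 0.4 -1.  -0.4] time 7.65
```

```bash
python3 -m inch '[{"tx":113,"ty":-201,"tz":34,"wx":0,"wy":0,"wz":0,"claw":50},{"tx":113,"ty":-201,"tz":34,"wx":0,"wy":0,"wz":0,"claw":50},{"tx":113,"ty":-201,"tz":34,"wx":0,"wy":0,"wz":0,"claw":50},{"tx":113,"ty":-201,"tz":34,"wx":0,"wy":0,"wz":0,"claw":50},{"tx":113,"ty":-201,"tz":34,"wx":0,"wy":0,"wz":0,"claw":50}]'; python3 -c "
from d import *
from h import *
delta(.541,.237,.067,0)
s=snapshot('scene'); s['image']
im=s['image'][100:240,270:430]; cv2.imwrite('pics/g1.png',cv2.resize(im,None,fx=4,fy=4,interpolation=2))"
```

```text
time: 8.28
tcp_pos: [0.5398, 0.2368, 0.159]
orientation: [3.142, 0.001, 0.003]
contact_force: [-1.0, 0.3, -0.8]
opening: 0.0498
grip_force: 0.0
t [ 1.3 -0.2 92. ] w [0.   0.07 0.17] tcp [0.5398 0.2368 0.159 ] F [-1.   0.3 -0.8] time 8.275
```

View pics/g1.png

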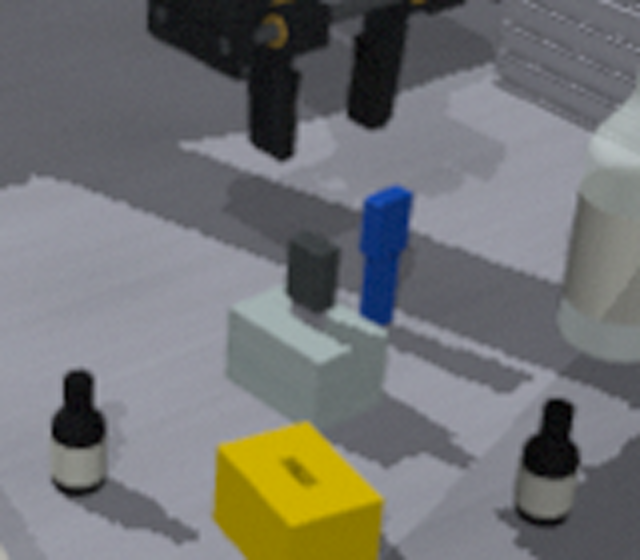

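The gripper sits above the dark handle (313,270), with the jaws straddling it and nothing else in the way.

```bash
python3 -m inch '[{"tx":1,"ty":0,"tz":45,"wx":0,"wy":0,"wz":0,"claw":50},{"tx":1,"ty":0,"tz":80,"wx":0,"wy":0,"wz":0,"claw":50},{"tx":1,"ty":0,"tz":92,"wx":0,"wy":0,"wz":0,"claw":50},{"tx":1,"ty":0,"tz":92,"wx":0,"wy":0,"wz":0,"claw":22},{"tx":1,"ty":0,"tz":92,"wx":0,"wy":0,"wz":0,"claw":22}]' 8; python3 -m inch '[{"tx":0,"ty":0,"tz":0,"wx":0,"wy":0,"wz":0,"claw":10},{"tx":0,"ty":0,"tz":0,"wx":0,"wy":0,"wz":0,"claw":10},{"tx":0,"ty":0,"tz":0,"wx":0,"wy":0,"wz":0,"claw":10}]' 8;
```

```text
time: 8.95
tcp_pos: [0.5414, 0.2347, 0.0698]
orientation: [-3.141, -0.003, -0.0]
contact_force: [-0.2, -1.1, 0.6]
opening: 0.0323
grip_force: 0.0
time: 9.32
tcp_pos: [0.541, 0.2352, 0.0689]
orientation: [-3.141, -0.002, 0.0]
contact_force: [0.4, 2.4, 4.1]
opening: 0.0146
grip_force: 7.9
```

```bash
python3 -m inch '[{"tx":0,"ty":0,"tz":0,"wx":0,"wy":0,"wz":0,"claw":10},{"tx":0,"ty":0,"tz":0,"wx":0,"wy":0,"wz":0,"claw":10},{"tx":0,"ty":0,"tz":-15,"wx":0,"wy":0,"wz":0,"claw":10},{"tx":0,"ty":0,"tz":-30,"wx":0,"wy":0,"wz":0,"claw":10},{"tx":0,"ty":0,"tz":-50,"wx":0,"wy":0,"wz":0,"claw":10}]' 22; python3 -m inch '[{"tx":0,"ty":0,"tz":-50,"wx":0,"wy":0,"wz":0,"claw":10},{"tx":0,"ty":0,"tz":-90,"wx":0,"wy":0,"wz":0,"claw":10},{"tx":0,"ty":0,"tz":-90,"wx":0,"wy":0,"wz":0,"claw":10}]'; python3 -c "
from d import *
from h import *
for i in (1,2,3,4): delta(*ch(i),.16,YAW)
for c,(u,v,w,h) in (('scene',(270,60,160,140)),('top',(130,180,110,100))):
  s=snapshot(c); cv2.imwrite(f'pics/g2{c}.png',cv2.resize(s['image'][v:v+h,u:u+w],None,fx=4,fy=4,interpolation=2))"
```

```text
time: 9.95
tcp_pos: [0.5402, 0.2344, 0.1187]
orientation: [3.141, 0.001, 0.0]
contact_force: [-0.2, 0.3, -1.3]
opening: 0.0137
grip_force: 21.9
time: 10.32
tcp_pos: [0.5415, 0.2346, 0.2116]
orientation: [-3.141, -0.006, -0.0]
contact_force: [0.1, -2.1, -2.2]
opening: 0.0144
grip_force: 21.9
t [ 56.  278.5  51.8] w [-0.06 -0.31 11.99] tcp [0.5415 0.2346 0.2116] F [ 0.1 -2.1 -2.2] time 10.325
t [ 46.7 322.5  51.7] w [-0.06 -0.31 11.99] tcp [0.5415 0.2346 0.2116] F [ 0.1 -2.1 -2.2] time 10.325
t [ 37.3 366.5  51.6] w [-0.06 -0.31 11.99] tcp [0.5415 0.2346 0.2116] F [ 0.1 -2.1 -2.2] time 10.325
t [ 28.  410.5  51.5] w [-0.06 -0.31 11.99] tcp [0.5415 0.2346 0.2116] F [ 0.1 -2.1 -2.2] time 10.325
```

View pics/g2scene.png

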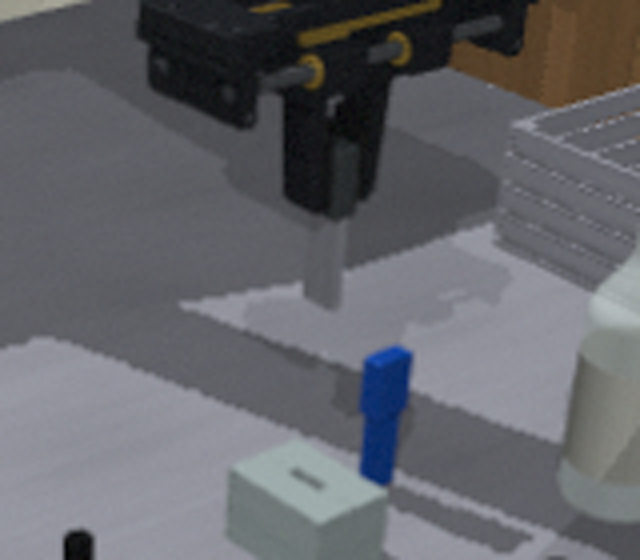

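The blade is held upright at (325,265) and the stand is empty. I move to channel 1 with the lower edge above the pump top.

```bash
python3 -m inch '[{"tx":28,"ty":139,"tz":5,"wx":0,"wy":0,"wz":6,"claw":10},{"tx":28,"ty":139,"tz":10,"wx":0,"wy":0,"wz":6,"claw":10},{"tx":28,"ty":139,"tz":15,"wx":0,"wy":0,"wz":6,"claw":10},{"tx":56,"ty":278.5,"tz":35,"wx":0,"wy":0,"wz":12,"claw":10},{"tx":56,"ty":278.5,"tz":45,"wx":0,"wy":0,"wz":12,"claw":10}]'; python3 -m inch '[{"tx":0,"ty":0,"tz":0,"wx":0,"wy":0,"wz":0,"claw":10},{"tx":0,"ty":0,"tz":0,"wx":0,"wy":0,"wz":0,"claw":10}]'; python3 -c "
from d import *
delta(*ch(1),.148,YAW)"
```

```text
time: 11.05
tcp_pos: [0.5926, -0.0249, 0.1673]
orientation: [-3.141, 0.001, -0.209]
contact_force: [1.0, -0.6, -1.7]
opening: 0.0138
grip_force: 21.9
time: 11.3
tcp_pos: [0.5923, -0.0231, 0.1677]
orientation: [-3.141, 0.002, -0.209]
contact_force: [-0.4, 0.3, -1.4]
opening: 0.0138
grip_force: 21.9
t [ 9.7 19.1 19.7] w [-0.02  0.11  0.02] tcp [ 0.5923 -0.0231  0.1677] F [-0.4  0.3 -1.4] time 11.3
```

```bash
python3 -m inch '[{"tx":10,"ty":19,"tz":16,"wx":0,"wy":0,"wz":0,"claw":10},{"tx":10,"ty":19,"tz":17,"wx":0,"wy":0,"wz":0,"claw":10},{"tx":10,"ty":19,"tz":17,"wx":0,"wy":0,"wz":0,"claw":10}]'; python3 -c "
from d import *
from h import *
delta(*ch(1),.148,YAW)
ims=[]
for c,(u,v,w,h) in (('scene',(200,180,95,90)),('top',(290,150,95,90))):
  s=snapshot(c); im=s['image']
  x,y=ch(1,0,0)
  k=4.2
  im=cv2.resize(im[v:v+h,u:u+w],None,fx=k,fy=k,interpolation=2)
  st=sense()['tcp_pos']
  for P in (frame(x,y,YAW,[[a,b,.075] for a,b in ((.017,.009),(-.017,.009),(-.017,-.003),(.017,-.003))]),frame(st[0],st[1],YAW,box(.011,.003,st[2]-.063))):
    cv2.polylines(im,[np.round((proj(s,P)-[u,v]+.5)*k*16).astype(np.int32)],True,(0,0,255),1,16,4)
  ims.append(im)
cv2.imwrite('pics/g3.png',np.hstack(ims))"
```

```text
time: 11.68
tcp_pos: [0.5984, -0.0443, 0.1513]
orientation: [-3.141, 0.001, -0.209]
contact_force: [-0.0, 1.0, -0.3]
opening: 0.0142
grip_force: 21.9
t [-0.8 -0.4  3.3] w [-0.01  0.03  0.02] tcp [ 0.5984 -0.0443  0.1513] F [-0.   1.  -0.3] time 11.675
```

View pics/g3.png

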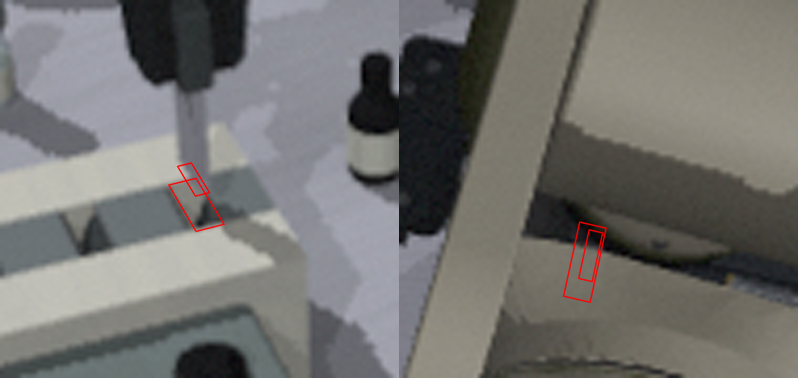

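The blade tip at (193,195) matches its predicted outline, in line with slot 1's mouth. I lower it gently.

```bash
python3 -m inch '[{"tx":-0.5,"ty":0,"tz":5,"wx":0,"wy":0,"wz":0,"claw":10},{"tx":-0.5,"ty":0,"tz":9,"wx":0,"wy":0,"wz":0,"claw":10},{"tx":-0.5,"ty":0,"tz":11,"wx":0,"wy":0,"wz":0,"claw":10}]';python3 -m inch '[{"tx":0,"ty":0,"tz":2,"wx":0,"wy":0,"wz":0,"claw":10},{"tx":0,"ty":0,"tz":4,"wx":0,"wy":0,"wz":0,"claw":10},{"tx":0,"ty":0,"tz":4,"wx":0,"wy":0,"wz":0,"claw":10}]'
```

```text
time: 12.15
tcp_pos: [0.5979, -0.0446, 0.1401]
orientation: [-3.142, 0.001, -0.209]
contact_force: [-1.0, 0.2, -1.3]
opening: 0.0136
grip_force: 21.9
time: 12.52
tcp_pos: [0.598, -0.0447, 0.1364]
orientation: [-3.142, 0.0, -0.21]
contact_force: [-1.1, -0.6, 0.3]
opening: 0.0136
grip_force: 21.9
```

```bash
python3 -m inch '[{"tx":0,"ty":0,"tz":2,"wx":0,"wy":0,"wz":0,"claw":10},{"tx":0,"ty":0,"tz":4,"wx":0,"wy":0,"wz":0,"claw":10},{"tx":0,"ty":0,"tz":4,"wx":0,"wy":0,"wz":0,"claw":10}]'; python3 -m inch '[{"tx":0,"ty":1,"tz":0,"wx":0,"wy":0,"wz":0,"claw":10},{"tx":0,"ty":1,"tz":0,"wx":0,"wy":0,"wz":0,"claw":10}]';  python3 -m inch '[{"tx":0,"ty":0.7,"tz":0,"wx":0,"wy":0,"wz":0,"claw":10},{"tx":0,"ty":0.7,"tz":0,"wx":0,"wy":0,"wz":0,"claw":10}]'
```

```text
time: 12.9
tcp_pos: [0.5979, -0.0447, 0.1323]
orientation: [-3.142, 0.0, -0.21]
contact_force: [-0.5, 0.7, -1.6]
opening: 0.0138
grip_force: 21.9
time: 13.15
tcp_pos: [0.5978, -0.0458, 0.1326]
orientation: [3.142, -0.0, -0.21]
contact_force: [0.1, 0.7, -1.9]
opening: 0.0138
grip_force: 21.9
time: 13.4
tcp_pos: [0.5976, -0.0464, 0.1325]
orientation: [-3.142, 0.0, -0.21]
contact_force: [0.1, 0.1, -1.3]
opening: 0.0141
grip_force: 21.9
```

```bash
python3 -m inch '[{"tx":0,"ty":0.7,"tz":0,"wx":0,"wy":0,"wz":0,"claw":10},{"tx":0,"ty":0.7,"tz":0,"wx":0,"wy":0,"wz":0,"claw":10}]' | grep -E 'tcp|contact'; python3 -m inch '[{"tx":0,"ty":0.7,"tz":0,"wx":0,"wy":0,"wz":0,"claw":10},{"tx":0,"ty":0.7,"tz":0,"wx":0,"wy":0,"wz":0,"claw":10}]'| grep -E 'tcp|contact';  python3 -m inch '[{"tx":0,"ty":0.7,"tz":0,"wx":0,"wy":0,"wz":0,"claw":10},{"tx":0,"ty":0.7,"tz":0,"wx":0,"wy":0,"wz":0,"claw":10}]'| grep -E 'tcp|contact'
```

```text
tcp_pos: [0.5975, -0.0471, 0.1325]
contact_force: [0.4, 0.7, -1.1]
tcp_pos: [0.5974, -0.0475, 0.1325]
contact_force: [-0.6, 2.6, -0.9]
tcp_pos: [0.5973, -0.048, 0.1325]
contact_force: [0.2, 4.4, -1.3]
```

Contact with the fixed wall is within 0.3 mm of where I predicted. I ease off and descend while watching the drag.

```bash
python3 -m inch '[{"tx":0,"ty":-0.6,"tz":3,"wx":0,"wy":0,"wz":0,"claw":10},{"tx":0,"ty":-0.6,"tz":6,"wx":0,"wy":0,"wz":0,"claw":10},{"tx":0,"ty":-0.6,"tz":6,"wx":0,"wy":0,"wz":0,"claw":10}]' | grep -E 'tcp|contact'; python3 -m inch '[{"tx":0,"ty":0,"tz":1.5,"wx":0,"wy":0,"wz":0,"claw":10},{"tx":0,"ty":0,"tz":2.5,"wx":0,"wy":0,"wz":0,"claw":10}]'| grep -E 'tcp|contact';  python3 -m inch '[{"tx":0,"ty":0,"tz":1.5,"wx":0,"wy":0,"wz":0,"claw":10},{"tx":0,"ty":0,"tz":2.5,"wx":0,"wy":0,"wz":0,"claw":10}]'| grep -E 'tcp|contact'
```

```text
tcp_pos: [0.5972, -0.0477, 0.126]
contact_force: [1.2, 3.4, -3.2]
tcp_pos: [0.5974, -0.0477, 0.1241]
contact_force: [0.8, 4.8, 1.2]
tcp_pos: [0.5974, -0.0477, 0.1215]
contact_force: [1.3, 5.0, 1.3]
```

```bash
python3 -m inch '[{"tx":0,"ty":-0.6,"tz":1,"wx":0,"wy":0,"wz":0,"claw":10},{"tx":0,"ty":-0.6,"tz":2,"wx":0,"wy":0,"wz":0,"claw":10}]' | grep -E 'tcp|contact'; python3 -m inch '[{"tx":0,"ty":0,"tz":1,"wx":0,"wy":0,"wz":0,"claw":10},{"tx":0,"ty":0,"tz":2,"wx":0,"wy":0,"wz":0,"claw":10}]'| grep -E 'tcp|contact'
```

```text
tcp_pos: [0.5974, -0.0474, 0.1193]
contact_force: [1.1, 2.8, 0.5]
tcp_pos: [0.5974, -0.0473, 0.1174]
contact_force: [1.5, 1.9, 0.6]
```

```bash
python3 -m inch '[{"tx":0,"ty":0,"tz":1.5,"wx":0,"wy":0,"wz":0,"claw":10},{"tx":0,"ty":0,"tz":3,"wx":0,"wy":0,"wz":0,"claw":10}]' | grep -E 'tcp|contact'; python3 -m inch '[{"tx":0,"ty":0,"tz":1.5,"wx":0,"wy":0,"wz":0,"claw":10},{"tx":0,"ty":0,"tz":3,"wx":0,"wy":0,"wz":0,"claw":10}]'| grep -E 'tcp|contact|opening'
```

```text
tcp_pos: [0.5974, -0.0473, 0.1143]
contact_force: [0.2, 2.7, 0.1]
tcp_pos: [0.5975, -0.0472, 0.1114]
contact_force: [0.3, 3.2, -0.1]
opening: 0.0143
```

```bash
python3 -m inch '[{"tx":0,"ty":-1.6,"tz":1.5,"wx":0,"wy":0,"wz":0,"claw":10},{"tx":0,"ty":-1.6,"tz":3,"wx":0,"wy":0,"wz":0,"claw":10},{"tx":0,"ty":-1.6,"tz":3,"wx":0,"wy":0,"wz":0,"claw":10}]' | grep -E 'tcp|contact'
```

```text
tcp_pos: [0.5977, -0.0458, 0.1082]
contact_force: [-0.8, -0.4, -0.9]
```

Channel 1 is slack: Fy is about 0 with 1.5 mm of free play at 30 mm depth. On to channel 2.

```bash
python3 -m inch '[{"tx":0,"ty":0,"tz":-20,"wx":0,"wy":0,"wz":0,"claw":10},{"tx":0,"ty":0,"tz":-42,"wx":0,"wy":0,"wz":0,"claw":10},{"tx":0,"ty":0,"tz":-42,"wx":0,"wy":0,"wz":0,"claw":10},{"tx":0,"ty":44,"tz":-42,"wx":0,"wy":0,"wz":0,"claw":10},{"tx":0,"ty":44,"tz":-42,"wx":0,"wy":0,"wz":0,"claw":10}]' | grep -E 'tcp|contact'; python3 -m inch '[{"tx":0,"ty":0,"tz":0,"wx":0,"wy":0,"wz":0,"claw":10}]' | grep -E 'tcp|contact'; python3 -c "
from d import *
delta(*ch(2,0,.002),.131,YAW)"
```

```text
tcp_pos: [0.5879, -0.0907, 0.1493]
contact_force: [-0.5, 0.9, -1.6]
tcp_pos: [0.5885, -0.0884, 0.1497]
contact_force: [-1.3, 1.4, -1.1]
t [-0.1  0.  18.7] w [-0.02  0.07 -0.02] tcp [ 0.5885 -0.0884  0.1497] F [-1.3  1.4 -1.1] time 17.15
```

```bash
python3 -m inch '[{"tx":0,"ty":0,"tz":6,"wx":0,"wy":0,"wz":0,"claw":10},{"tx":0,"ty":0,"tz":10,"wx":0,"wy":0,"wz":0,"claw":10},{"tx":0,"ty":0,"tz":13,"wx":0,"wy":0,"wz":0,"claw":10},{"tx":0,"ty":0,"tz":13,"wx":0,"wy":0,"wz":0,"claw":10}]' | grep -E 'tcp|contact'; python3 -m inch '[{"tx":0,"ty":0,"tz":2,"wx":0,"wy":0,"wz":0,"claw":10},{"tx":0,"ty":0,"tz":4,"wx":0,"wy":0,"wz":0,"claw":10},{"tx":0,"ty":1.5,"tz":5.5,"wx":0,"wy":0,"wz":0,"claw":10},{"tx":0,"ty":1.5,"tz":5.5,"wx":0,"wy":0,"wz":0,"claw":10}]' | grep -E 'tcp|contact'; python3 -m inch '[{"tx":0,"ty":0.5,"tz":0,"wx":0,"wy":0,"wz":0,"claw":10},{"tx":0,"ty":0.5,"tz":0,"wx":0,"wy":0,"wz":0,"claw":10}]' | grep -E 'tcp|contact'
```

```text
tcp_pos: [0.5886, -0.0885, 0.1372]
contact_force: [-0.1, -0.2, -2.1]
tcp_pos: [0.5883, -0.0903, 0.1319]
contact_force: [0.2, -0.5, -0.6]
tcp_pos: [0.5883, -0.0907, 0.1321]
contact_force: [-0.6, -0.3, -0.5]
```

```bash
python3 -m inch '[{"tx":0,"ty":0.3,"tz":2,"wx":0,"wy":0,"wz":0,"claw":10},{"tx":0,"ty":0.3,"tz":4.5,"wx":0,"wy":0,"wz":0,"claw":10}]' | grep -E 'tcp|contact'; python3 -m inch '[{"tx":0,"ty":0,"tz":1.2,"wx":0,"wy":0,"wz":0,"claw":10},{"tx":0,"ty":0,"tz":2.5,"wx":0,"wy":0,"wz":0,"claw":10}]' | grep -E 'tcp|contact'; python3 -m inch '[{"tx":0,"ty":0,"tz":1,"wx":0,"wy":0,"wz":0,"claw":10},{"tx":0,"ty":0,"tz":2,"wx":0,"wy":0,"wz":0,"claw":10}]' | grep -E 'tcp|contact'
```

```text
tcp_pos: [0.5882, -0.091, 0.1273]
contact_force: [-0.5, -0.1, -1.4]
tcp_pos: [0.5882, -0.0909, 0.1249]
contact_force: [-0.4, 0.5, -1.1]
tcp_pos: [0.5882, -0.0909, 0.1229]
contact_force: [-0.7, 0.5, -1.7]
```

```bash
python3 -m inch '[{"tx":0,"ty":0.3,"tz":1,"wx":0,"wy":0,"wz":0,"claw":10},{"tx":0,"ty":0.3,"tz":2,"wx":0,"wy":0,"wz":0,"claw":10}]' | grep -E 'tcp|contact'; python3 -m inch '[{"tx":0,"ty":0,"tz":1,"wx":0,"wy":0,"wz":0,"claw":10},{"tx":0,"ty":0,"tz":2,"wx":0,"wy":0,"wz":0,"claw":10}]' | grep -E 'tcp|contact'; python3 -m inch '[{"tx":0,"ty":0,"tz":1,"wx":0,"wy":0,"wz":0,"claw":10},{"tx":0,"ty":0,"tz":2,"wx":0,"wy":0,"wz":0,"claw":10}]' | grep -E 'tcp|contact'
```

```text
tcp_pos: [0.5882, -0.0912, 0.1211]
contact_force: [-0.1, 0.5, 1.8]
tcp_pos: [0.5887, -0.0913, 0.1204]
contact_force: [-2.3, 2.5, 12.1]
tcp_pos: [0.5894, -0.0913, 0.1199]
contact_force: [-3.4, 3.3, 22.2]
```

Hard stop about 18 mm down, so channel 2 is the blocked one. I withdraw at once.

```bash
python3 -m inch '[{"tx":0,"ty":0,"tz":-8,"wx":0,"wy":0,"wz":0,"claw":10},{"tx":0,"ty":-1.5,"tz":-20,"wx":0,"wy":0,"wz":0,"claw":10},{"tx":0,"ty":-1.5,"tz":-34,"wx":0,"wy":0,"wz":0,"claw":10},{"tx":0,"ty":-1.5,"tz":-34,"wx":0,"wy":0,"wz":0,"claw":10}]' | grep -E 'tcp|contact|orient'; python3 -m inch '[{"tx":0,"ty":44,"tz":0,"wx":0,"wy":0,"wz":0,"claw":10},{"tx":0,"ty":44,"tz":0,"wx":0,"wy":0,"wz":0,"claw":10},{"tx":0,"ty":44,"tz":0,"wx":0,"wy":0,"wz":0,"claw":10}]' | grep -E 'tcp|contact'; python3 -c "
from d import *
from h import *
delta(*ch(3,0,.002),.131,YAW)
s=snapshot('scene'); u,v,w,h=150,140,130,110; k=4.5
im=cv2.resize(s['image'][v:v+h,u:u+w],None,fx=k,fy=k,interpolation=2); st=sense()['tcp_pos']
for z in (.063,.013): cv2.polylines(im,[np.round((proj(s,frame(st[0],st[1],YAW,box(.011,.003,st[2]-z)))-[u,v]+.5)*k*16).astype(np.int32)],True,(0,0,255),1,16,4)
cv2.imwrite('pics/g4.png',im)"
```

```text
tcp_pos: [0.5889, -0.09, 0.1524]
orientation: [3.141, -0.002, -0.209]
contact_force: [0.2, 0.6, -2.1]
tcp_pos: [0.5792, -0.1325, 0.1507]
contact_force: [0.1, 1.0, -0.9]
t [-0.3 -0.1 19.7] w [-0.02  0.03 -0.02] tcp [ 0.5792 -0.1325  0.1507] F [ 0.1  1.  -0.9] time 20.775
```

View pics/g4.png

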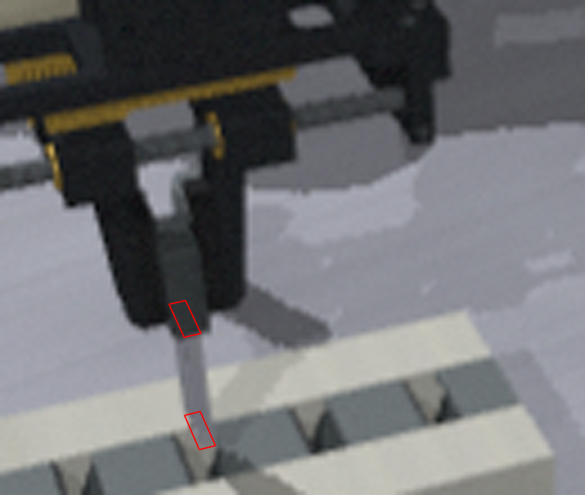

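The blade is still upright in the grip, and its handle foot at (190,335) and lower edge at (200,445) are where predicted. Now channel 3.

```bash
python3 -m inch '[{"tx":0,"ty":0,"tz":6,"wx":0,"wy":0,"wz":0,"claw":10},{"tx":0,"ty":0,"tz":10,"wx":0,"wy":0,"wz":0,"claw":10},{"tx":0,"ty":0,"tz":13,"wx":0,"wy":0,"wz":0,"claw":10},{"tx":0,"ty":0,"tz":13,"wx":0,"wy":0,"wz":0,"claw":10}]' | grep -E 'tcp|contact'; python3 -m inch '[{"tx":0,"ty":0,"tz":2,"wx":0,"wy":0,"wz":0,"claw":10},{"tx":0,"ty":0,"tz":4,"wx":0,"wy":0,"wz":0,"claw":10},{"tx":0,"ty":1.5,"tz":6,"wx":0,"wy":0,"wz":0,"claw":10},{"tx":0,"ty":1.5,"tz":6,"wx":0,"wy":0,"wz":0,"claw":10}]' | grep -E 'tcp|contact'; python3 -m inch '[{"tx":0,"ty":0.7,"tz":0,"wx":0,"wy":0,"wz":0,"claw":10},{"tx":0,"ty":0.7,"tz":0,"wx":0,"wy":0,"wz":0,"claw":10}]' | grep -E 'tcp|contact'
```

```text
tcp_pos: [0.5792, -0.1327, 0.1377]
contact_force: [-0.6, 0.2, -0.9]
tcp_pos: [0.5789, -0.1344, 0.1318]
contact_force: [-1.1, -0.6, -1.5]
tcp_pos: [0.5788, -0.1349, 0.132]
contact_force: [0.5, -0.1, -1.1]
```

```bash
python3 -m inch '[{"tx":0,"ty":0.2,"tz":2,"wx":0,"wy":0,"wz":0,"claw":10},{"tx":0,"ty":0.2,"tz":4,"wx":0,"wy":0,"wz":0,"claw":10}]' | grep -E 'tcp|contact'; python3 -m inch '[{"tx":0,"ty":0,"tz":1.2,"wx":0,"wy":0,"wz":0,"claw":10},{"tx":0,"ty":0,"tz":2.5,"wx":0,"wy":0,"wz":0,"claw":10}]' | grep -E 'tcp|contact'; python3 -m inch '[{"tx":0,"ty":0.2,"tz":1,"wx":0,"wy":0,"wz":0,"claw":10},{"tx":0,"ty":0.2,"tz":2,"wx":0,"wy":0,"wz":0,"claw":10}]' | grep -E 'tcp|contact'; python3 -m inch '[{"tx":0,"ty":0,"tz":1,"wx":0,"wy":0,"wz":0,"claw":10},{"tx":0,"ty":0,"tz":2,"wx":0,"wy":0,"wz":0,"claw":10}]' | grep -E 'tcp|contact'
```

```text
tcp_pos: [0.5788, -0.135, 0.1279]
contact_force: [1.3, 1.7, -0.4]
tcp_pos: [0.5788, -0.135, 0.1254]
contact_force: [-1.1, 1.7, -1.1]
tcp_pos: [0.5788, -0.1352, 0.1235]
contact_force: [0.2, 3.1, -0.1]
tcp_pos: [0.5788, -0.1352, 0.1215]
contact_force: [1.1, 4.0, 0.9]
```

```bash
python3 -m inch '[{"tx":0,"ty":-0.3,"tz":1,"wx":0,"wy":0,"wz":0,"claw":10},{"tx":0,"ty":-0.3,"tz":2,"wx":0,"wy":0,"wz":0,"claw":10}]' | grep -E 'tcp|contact'; python3 -m inch '[{"tx":0,"ty":0,"tz":1,"wx":0,"wy":0,"wz":0,"claw":10},{"tx":0,"ty":0,"tz":2,"wx":0,"wy":0,"wz":0,"claw":10}]' | grep -E 'tcp|contact'; python3 -m inch '[{"tx":0,"ty":0,"tz":1,"wx":0,"wy":0,"wz":0,"claw":10},{"tx":0,"ty":0,"tz":2,"wx":0,"wy":0,"wz":0,"claw":10}]' | grep -E 'tcp|contact';
```

```text
tcp_pos: [0.5788, -0.1351, 0.1194]
contact_force: [1.0, 2.2, 0.7]
tcp_pos: [0.5788, -0.1351, 0.1174]
contact_force: [0.4, 2.4, 1.2]
tcp_pos: [0.5788, -0.1351, 0.1154]
contact_force: [0.6, 2.5, 0.5]
```

```bash
python3 -m inch '[{"tx":0,"ty":-0.3,"tz":1.2,"wx":0,"wy":0,"wz":0,"claw":10},{"tx":0,"ty":-0.3,"tz":2.5,"wx":0,"wy":0,"wz":0,"claw":10}]' | grep -E 'tcp|contact'; python3 -m inch '[{"tx":0,"ty":0,"tz":1.2,"wx":0,"wy":0,"wz":0,"claw":10},{"tx":0,"ty":0,"tz":2.5,"wx":0,"wy":0,"wz":0,"claw":10}]' | grep -E 'tcp|contact'; python3 -m inch '[{"tx":0,"ty":-1.5,"tz":1,"wx":0,"wy":0,"wz":0,"claw":10},{"tx":0,"ty":-1.5,"tz":1,"wx":0,"wy":0,"wz":0,"claw":10}]' | grep -E 'tcp|contact';
```

```text
tcp_pos: [0.5788, -0.1349, 0.1128]
contact_force: [0.4, 2.0, 0.4]
tcp_pos: [0.5788, -0.1349, 0.1104]
contact_force: [0.5, 1.6, -0.4]
tcp_pos: [0.5791, -0.1334, 0.1093]
contact_force: [0.1, 0.1, -1.3]
```

Channel 3 is slack, since it has free play at 29 mm depth. That leaves channel 4.

```bash
python3 -m inch '[{"tx":0,"ty":0,"tz":-20,"wx":0,"wy":0,"wz":0,"claw":10},{"tx":0,"ty":0,"tz":-42,"wx":0,"wy":0,"wz":0,"claw":10},{"tx":0,"ty":0,"tz":-42,"wx":0,"wy":0,"wz":0,"claw":10},{"tx":0,"ty":44,"tz":-42,"wx":0,"wy":0,"wz":0,"claw":10},{"tx":0,"ty":44,"tz":-42,"wx":0,"wy":0,"wz":0,"claw":10}]' | grep -E 'tcp|contact'; python3 -m inch '[{"tx":0,"ty":0,"tz":0,"wx":0,"wy":0,"wz":0,"claw":10}]' | grep -E 'tcp|contact'; python3 -c "
from d import *
delta(*ch(4,0,.002),.131,YAW)"
```

```text
tcp_pos: [0.5692, -0.1783, 0.1503]
contact_force: [-0.3, 0.1, -1.7]
tcp_pos: [0.5698, -0.1759, 0.1507]
contact_force: [-0.1, 0.5, -0.4]
t [-0.1  0.5 19.7] w [-0.03  0.07 -0.02] tcp [ 0.5698 -0.1759  0.1507] F [-0.1  0.5 -0.4] time 25.325
```

```bash
python3 -m inch '[{"tx":0,"ty":0.5,"tz":6,"wx":0,"wy":0,"wz":0,"claw":10},{"tx":0,"ty":0.5,"tz":10,"wx":0,"wy":0,"wz":0,"claw":10},{"tx":0,"ty":0.5,"tz":13,"wx":0,"wy":0,"wz":0,"claw":10},{"tx":0,"ty":0.5,"tz":13,"wx":0,"wy":0,"wz":0,"claw":10}]' | grep -E 'tcp|contact'; python3 -m inch '[{"tx":0,"ty":0,"tz":2,"wx":0,"wy":0,"wz":0,"claw":10},{"tx":0,"ty":0,"tz":4,"wx":0,"wy":0,"wz":0,"claw":10},{"tx":0,"ty":1.5,"tz":6,"wx":0,"wy":0,"wz":0,"claw":10},{"tx":0,"ty":1.5,"tz":6,"wx":0,"wy":0,"wz":0,"claw":10}]' | grep -E 'tcp|contact'; python3 -m inch '[{"tx":0,"ty":0.6,"tz":0,"wx":0,"wy":0,"wz":0,"claw":10},{"tx":0,"ty":0.6,"tz":0,"wx":0,"wy":0,"wz":0,"claw":10}]' | grep -E 'tcp|contact'
```

```text
tcp_pos: [0.5699, -0.1767, 0.1382]
contact_force: [0.6, -0.6, -0.8]
tcp_pos: [0.5695, -0.1784, 0.1323]
contact_force: [0.2, 0.3, -2.1]
tcp_pos: [0.5695, -0.1789, 0.1326]
contact_force: [0.3, 0.3, -0.8]
```

```bash
python3 -m inch '[{"tx":0,"ty":0.3,"tz":2,"wx":0,"wy":0,"wz":0,"claw":10},{"tx":0,"ty":0.3,"tz":4,"wx":0,"wy":0,"wz":0,"claw":10}]' | grep -E 'tcp|contact'; python3 -m inch '[{"tx":0,"ty":0,"tz":1.2,"wx":0,"wy":0,"wz":0,"claw":10},{"tx":0,"ty":0,"tz":2.5,"wx":0,"wy":0,"wz":0,"claw":10}]' | grep -E 'tcp|contact'; python3 -m inch '[{"tx":0,"ty":0,"tz":1,"wx":0,"wy":0,"wz":0,"claw":10},{"tx":0,"ty":0,"tz":2,"wx":0,"wy":0,"wz":0,"claw":10}]' | grep -E 'tcp|contact'; python3 -m inch '[{"tx":0,"ty":0,"tz":1,"wx":0,"wy":0,"wz":0,"claw":10},{"tx":0,"ty":0,"tz":2,"wx":0,"wy":0,"wz":0,"claw":10}]' | grep -E 'tcp|contact'
```

```text
tcp_pos: [0.5695, -0.179, 0.1284]
contact_force: [0.5, 1.7, -1.0]
tcp_pos: [0.5695, -0.1791, 0.1259]
contact_force: [0.5, 1.7, -0.0]
tcp_pos: [0.5695, -0.1791, 0.124]
contact_force: [0.0, 2.7, 0.2]
tcp_pos: [0.5694, -0.1791, 0.122]
contact_force: [-0.1, 3.1, 0.5]
```

```bash
python3 -m inch '[{"tx":0,"ty":-0.2,"tz":1,"wx":0,"wy":0,"wz":0,"claw":10},{"tx":0,"ty":-0.2,"tz":2,"wx":0,"wy":0,"wz":0,"claw":10}]' | grep -E 'tcp|contact'; python3 -m inch '[{"tx":0,"ty":0,"tz":1,"wx":0,"wy":0,"wz":0,"claw":10},{"tx":0,"ty":0,"tz":2,"wx":0,"wy":0,"wz":0,"claw":10}]' | grep -E 'tcp|contact'; python3 -m inch '[{"tx":0,"ty":0,"tz":1,"wx":0,"wy":0,"wz":0,"claw":10},{"tx":0,"ty":0,"tz":2,"wx":0,"wy":0,"wz":0,"claw":10}]' | grep -E 'tcp|contact'
```

```text
tcp_pos: [0.5695, -0.179, 0.1199]
contact_force: [0.1, 3.0, -0.5]
tcp_pos: [0.5697, -0.1791, 0.1184]
contact_force: [0.3, 2.4, 5.9]
tcp_pos: [0.5699, -0.1791, 0.1169]
contact_force: [0.4, 2.3, 7.2]
```

The drag sets in at about 19 mm and the blade keeps sliding.

```bash
python3 -m inch '[{"tx":0,"ty":0,"tz":1,"wx":0,"wy":0,"wz":0,"claw":10},{"tx":0,"ty":0,"tz":2,"wx":0,"wy":0,"wz":0,"claw":10}]' | grep -E 'tcp|contact'; python3 -m inch '[{"tx":0,"ty":0,"tz":1.2,"wx":0,"wy":0,"wz":0,"claw":10},{"tx":0,"ty":0,"tz":2.5,"wx":0,"wy":0,"wz":0,"claw":10}]' | grep -E 'tcp|contact'; python3 -m inch '[{"tx":0,"ty":0,"tz":1.2,"wx":0,"wy":0,"wz":0,"claw":10},{"tx":0,"ty":0,"tz":2.5,"wx":0,"wy":0,"wz":0,"claw":10}]' | grep -E 'tcp|contact|opening|orie'
```

```text
tcp_pos: [0.5703, -0.1792, 0.1155]
contact_force: [-0.7, 3.6, 11.4]
tcp_pos: [0.5702, -0.1792, 0.1126]
contact_force: [1.0, 3.0, 6.7]
tcp_pos: [0.5702, -0.1792, 0.11]
orientation: [3.141, -0.003, -0.21]
contact_force: [-0.1, 4.2, 7.5]
opening: 0.0143
```

```bash
python3 -m inch '[{"tx":0,"ty":-0.3,"tz":1.5,"wx":0,"wy":0,"wz":0,"claw":10},{"tx":0,"ty":-0.3,"tz":3,"wx":0,"wy":0,"wz":0,"claw":10}]' | grep -E 'tcp|contact'; python3 -m inch '[{"tx":0,"ty":0,"tz":1.5,"wx":0,"wy":0,"wz":0,"claw":10},{"tx":0,"ty":0,"tz":3,"wx":0,"wy":0,"wz":0,"claw":10}]' | grep -E 'tcp|contact'; python3 -m inch '[{"tx":0,"ty":0,"tz":1.2,"wx":0,"wy":0,"wz":0,"claw":10},{"tx":0,"ty":0,"tz":2.5,"wx":0,"wy":0,"wz":0,"claw":10}]' | grep -E 'tcp|contact'
```

```text
tcp_pos: [0.5702, -0.1791, 0.1069]
contact_force: [0.6, 1.7, 6.2]
tcp_pos: [0.5702, -0.179, 0.1039]
contact_force: [1.1, 2.9, 6.1]
tcp_pos: [0.5702, -0.179, 0.1015]
contact_force: [1.1, 2.0, 7.4]
```

```bash
python3 -m inch '[{"tx":0,"ty":0,"tz":1,"wx":0,"wy":0,"wz":0,"claw":10},{"tx":0,"ty":0,"tz":2,"wx":0,"wy":0,"wz":0,"claw":10}]' | grep -E 'tcp|contact'; python3 -m inch '[{"tx":0,"ty":0,"tz":1,"wx":0,"wy":0,"wz":0,"claw":10},{"tx":0,"ty":0,"tz":1,"wx":0,"wy":0,"wz":0,"claw":10}]' | grep -E 'tcp|contact'; python3 -m inch '[{"tx":0,"ty":0,"tz":1,"wx":0,"wy":0,"wz":0,"claw":10},{"tx":0,"ty":0,"tz":1,"wx":0,"wy":0,"wz":0,"claw":10}]' | grep -E 'tcp|contact'
```

```text
tcp_pos: [0.5701, -0.1791, 0.0995]
contact_force: [1.5, 2.5, 7.0]
tcp_pos: [0.5701, -0.179, 0.0984]
contact_force: [0.2, 3.0, 6.3]
tcp_pos: [0.5703, -0.1791, 0.0981]
contact_force: [-1.3, 2.8, 11.3]
```

```bash
python3 -m inch '[{"tx":0,"ty":0,"tz":0.8,"wx":0,"wy":0,"wz":0,"claw":10},{"tx":0,"ty":0,"tz":0.8,"wx":0,"wy":0,"wz":0,"claw":10}]' | grep -E 'tcp|contact|opening'
```

```text
tcp_pos: [0.5704, -0.1791, 0.0981]
contact_force: [-2.7, 4.0, 17.4]
opening: 0.0137
```

The floor is reached exactly at the expected height (0.098). I relax the push, let go and lift away.

```bash
python3 -m inch '[{"tx":0,"ty":-0.5,"tz":-1.6,"wx":0,"wy":0,"wz":0,"claw":10},{"tx":0,"ty":-0.5,"tz":-1.6,"wx":0,"wy":0,"wz":0,"claw":10},{"tx":0,"ty":-0.5,"tz":-1.6,"wx":0,"wy":0,"wz":0,"claw":34},{"tx":0,"ty":-0.5,"tz":-1.6,"wx":0,"wy":0,"wz":0,"claw":34},{"tx":0,"ty":-0.5,"tz":-1.6,"wx":0,"wy":0,"wz":0,"claw":34}]' ; python3 -m inch '[{"tx":0,"ty":0,"tz":0,"wx":0,"wy":0,"wz":0,"claw":34},{"tx":0,"ty":0,"tz":-20,"wx":0,"wy":0,"wz":0,"claw":34},{"tx":0,"ty":0,"tz":-60,"wx":0,"wy":0,"wz":0,"claw":34},{"tx":0,"ty":0,"tz":-110,"wx":0,"wy":0,"wz":0,"claw":34},{"tx":0,"ty":0,"tz":-110,"wx":0,"wy":0,"wz":0,"claw":34}]'; python3 -c "
from d import *
from h import *
s=snapshot('scene'); u,v,w,h=120,120,190,140; k=4
im=cv2.resize(s['image'][v:v+h,u:u+w],None,fx=k,fy=k,interpolation=2); x,y=ch(4,0,0)
for z in (.085,.121): cv2.polylines(im,[np.round((proj(s,frame(x,y,YAW,box(.013,.007,z)))-[u,v]+.5)*k*16).astype(np.int32)],True,(0,0,255),1,16,4)
cv2.imwrite('pics/g5.png',im); print(sense()['time'])"
```

```text
time: 31.45
tcp_pos: [0.5695, -0.1782, 0.0969]
orientation: [-3.141, 0.001, -0.209]
contact_force: [-0.1, -0.3, -0.1]
opening: 0.0339
grip_force: 0.0
time: 32.08
tcp_pos: [0.5708, -0.1788, 0.2111]
orientation: [3.14, -0.007, -0.209]
contact_force: [-0.2, -0.8, -0.1]
opening: 0.0338
grip_force: 0.0
32.125
```

View pics/g5.png

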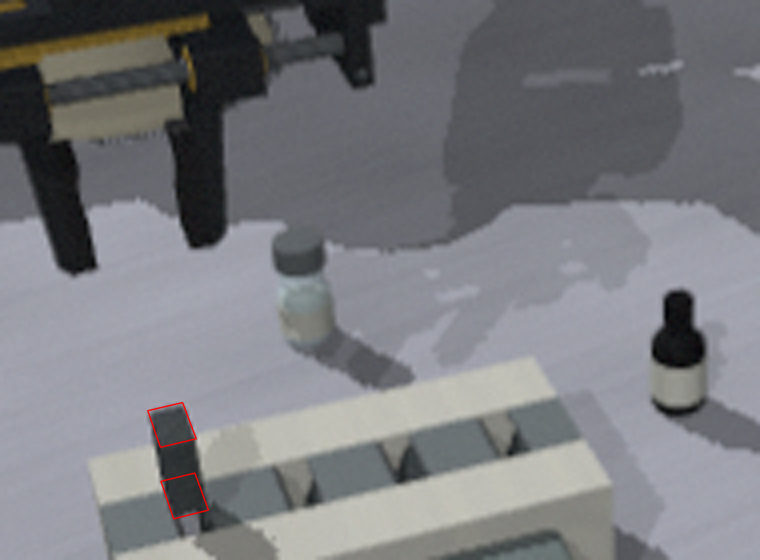

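The blade stands fully down and upright in channel 4, with its handle at (180,460) on the predicted outline. The vial and dropper are undisturbed and the gripper is clear.

```bash
python3 -c "
from station import *
print(finish_job())"
```

```text
the job is handed in; nothing more can be done
None
```

The blade is fully down, upright and let go in channel 4, which dragged steadily at about 8 N from roughly 19 mm down to the floor. Channels 1 and 3 were slack and channel 2 stopped the blade at about 18 mm, where the push reached about 22 N before I backed off. The job was handed in at about 32 s, with no bottle or vial touched that I could see.

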